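# Scrape the loose strap seals from under the wire deck into the tray

## Task

First lift the small carton off the packing plate and stand it on the flat rubber mat, then take the scraper by its leaning handle, reach in under the wire deck behind the loose strap seals, press the blade lightly on the plate and, still pressing as it comes to the edge, wipe all five seals off into the cardboard tray. Then stand the scraper upright on the bench, let go and draw clear. Do not touch the seals with the fingers, do not lean on the plate or bump the station with the arm, do not tip the carton over, and leave the tape roll, the jar and the card stack alone.

Things in the scene. Friction and masses are not known exactly. Their poses are not given: they have to be found in the camera images.
- station: Fixed packing station: bare metal plate, x = -115 to +110, y = +-100 mm, top 50 mm above the bench, with a 12 mm high lip along its rear edge (x = 104 to 110). An open wire deck (see deck_front) hangs over its rear part on two 14 mm posts behind the plate at x = 128, y = +-88. Origin: bench level; x points away from the robot to the rear, z up.
- deck_front (a point): Middle of the deck's front wire, at (-2, 0, 174) mm in the station's frame. The deck, of 8 mm wires, runs from here back to x = 135, y = +-92; underside 170, top 178 mm above the bench; along its front wire a wire guard rail, y = +-91, rises to 241 mm. The 120 mm between plate and deck are open to the front, the back and both sides.
- tray: Fixed open cardboard tray against the left or the right side edge of the plate (it changes): 160 (x) x 120 (y) x 35 mm high, wall 4 mm, its rim 15 mm below the plate's top. Origin: centre of its underside; axes parallel to the station's.
- mat: Fixed flat black rubber mat against the other side edge of the plate: 240 (x) x 120 (y) x 4 mm. Origin: centre of its underside; axes parallel to the station's.
- carton: Small closed cardboard carton, 50 (x) x 60 (y) x 130 mm high, 0.18 to 0.35 kg, standing on the front part of the plate before the deck. Origin: centre of its underside, z up.
- scraper: Scraper block standing on the bench left (+y) of the station: grey plastic block (the blade) 90 (x) x 24 (y) x 40 mm high, flat underside; a wooden handle leans back to -x at 30 degrees from vertical, a bar 24 mm wide in that plane and 18 mm thick (y), axis from (-40, 0, 30) to (-94, 0, 124) mm. 0.18 to 0.29 kg. Origin: centre of the block's underside, x along the blade, z up.
- scraper_grip (a point): Point on the axis of the scraper's handle, 12 mm from its upper end, at (-88, 0, 113) mm in the scraper's frame; its axes are those of the scraper.
- chip0: Loose strap seal: flat dark steel clip 24 (x) x 18 (y) x 6 mm, 12 g, lying on the plate under the wire deck. Origin: centre of its underside.
- chip1: Loose strap seal: flat dark steel clip 24 (x) x 18 (y) x 6 mm, 12 g, lying on the plate under the wire deck. Origin: centre of its underside.
- chip2: Loose strap seal: flat dark steel clip 24 (x) x 18 (y) x 6 mm, 12 g, lying on the plate under the wire deck. Origin: centre of its underside.
- chip3: Loose strap seal: flat dark steel clip 24 (x) x 18 (y) x 6 mm, 12 g, lying on the plate under the wire deck. Origin: centre of its underside.
- chip4: Loose strap seal: flat dark steel clip 24 (x) x 18 (y) x 6 mm, 12 g, lying on the plate under the wire deck. Origin: centre of its underside.
- tape_roll: Bystander: roll of packing tape lying flat, 90 mm across, 48 mm high, right of the station. Origin: centre of its underside.
- glue_jar: Bystander: white jar 50 mm across, 60 mm high, beyond the station. Origin: centre of its underside.
- card_stack: Bystander: stack of cards 55 x 85 x 24 mm, beyond the station. Origin: centre of its underside.
Mind the look-alikes: they are no part of the job. Leave any pink look-alike of the scraper alone.

How it is judged:
By the outcome, as a careful person would: the job done as asked, in the order asked, and still so for the second after the job is handed in, with the robot touching nothing.
It also fails if it takes over 72 s, if anything falls off the work surface, if the arm or the gripper's body presses on something with over 40 N, if the wrist force passes 120 N, or if a joint passes its speed limit or range.

## Robot

A 7-joint arm with a two-finger parallel gripper is mounted at the origin on the work surface. World frame = base frame: x ahead of the robot, y to its left, z up, the work surface at z = 0. Lengths are in mm, angles in rad, forces in N, time in s.
With the tool pointing down it reaches from about 400 to 875 mm from the base axis. Payload 4.4 kg.
Tool frame: the origin (TCP) lies between the finger pads; the fingertips stand 17 mm ahead of it and the grasp point (between the pads) lies 2 mm behind it; z points along the fingers, y is the line along which they close (so a half turn about z gives the same grasp; the last joint's range is limited). The gripper opens to 85 mm and grips with 20 to 120 N. Pads are 22 mm wide; open, the fingers measure 114 mm over their backs; the gripper's body (76 mm by 85 mm) begins 54 mm behind the grasp point. The pads swing forward as they close: fully open they stand 13 mm farther back than shut.
Start: joints at [1.121, 0.628, 0.038, 1.517, -0.027, 0.996, -0.02], TCP at [243.418, -602.715, 248.313] pointing down, gripper open.
Joint ranges: [-3.06, 3.06], [-0.37, 2.12], [-1.25, 1.32], [0.18, 2.47], [-1.1, 4.24], [0.23, 1.98], [-2.94, 2.94]. Speed limits (rad/s): [2.57, 2.57, 3.14, 3.14, 3.14, 3.14, 3.14].

## Interface

Orientations are given as [roll, pitch, yaw] about the fixed x, y, z axes, in that order (R = Rz(yaw) Ry(pitch) Rx(roll)).
In Python, from cell import sensors, get_image, ctrl gives the robot as it stands.
- The arm moves only by the tool send_rows, never from a script. Its argument "series" is a list of rows, each a list of 3 entries, a list of its own where there are three numbers: the finger opening in mm, from 0 to 85.4, then the shift along the world's x, y, z in units of 60 mm (1.0 is 60 mm), then the turn, a rotation vector about the world's x, y, z in units of 5 degrees (1.0 is 5 degrees). A call has 1 to 8 rows; each row shifts and turns the commanded pose from where the row before left it; what a row does not reach is not made up. A row lasts 1/8 s, in which the tool goes at most 62.5 mm and 10.7 degrees, less where a joint would pass 70% of its speed; a pose out of reach is approached as far as the arm can. A call is refused whole if a number of a shift passes 1 or a number of a turn 1, either way. A call with a gripper value outside its range is refused whole. The fingers move at their own pace and stop on an object; the grip force is fixed at half the most. Time passes only in rows, so rows that do not move let the fingers close. It gives the time, the measured TCP pose, the force, the opening and the grip force at its end, in the units of the state.
- sensors.read_state(): the state, without advancing time (a new reading comes with each control period).
- get_image(name): name is "side" or "top" or "wrist"; returns a dict with "img" (400x640x3 uint8, red, green, blue), "depth" (400x640 float32, mm along the optical axis (not along the pixel's ray), 0 where there is no reading), "vfov" (degrees; the focal length in pixels is half the picture's height over the tangent of half this angle, whatever the lens; pixels are square), "cx", "cy" (the principal point, pixels), "k1" (the pictures are not rectified: a ray, as slopes to the right and down, at radius r is drawn at 1 + k1 r^2 times it, then the intrinsics apply), "world_to_cam" (4x4, takes a point from world to camera coordinates). Camera axes: x right, y down, z forward; pixel columns grow to the right and rows downward; lengths in mm; the calibration is good to about 2 mm. A picture is of the moment at which its call begins.
- ctrl.finish_job(): hands the job in; it is judged then, once.
The state is a dict: "clock": time; "qpos": joint angles; "qd": joint speeds; "tau": joint torques, N m; "eef_pos": TCP position; "tool_rot": TCP orientation; "force": force on the tool from outside, world axes, zero at the start; "torque": the same for the moment, N m; "width": finger opening in mm; "gripper_force": force on a finger pad.
Only numpy, scipy, OpenCV 4.12 (cv2) and the standard library are available. Lean on these libraries where they do the work, as an engineer would, in place of code of your own. Each camera call takes 0.05 s, during which the arm holds its last target. There are 200 camera calls.

## Working session

There is one attempt and no reset: what is moved stays moved. The work goes in short steps, Python scripts to look and compute and a tool call to move; the robot and the scene stay as the last step left them, time stands still between calls to the robot, and variables do not carry over. Pictures are saved under pics/ and viewed, at most 10 in all, crops included, and the job is handed in when it is done.

Besides the shell and the picture viewer there is one more tool, called after "Request:" as name(argument=value, ...) on one line, values as JSON. send_rows: Moves the arm, as the interface text tells. Its arguments: {"type":"object","properties":{"series":{"type":"array"}},"required":["series"]}

```bash
ls; mkdir -p pics
cat > h.py <<'E'
import numpy as np, cv2
from cell import sensors, get_image, ctrl
def snap(n,f):
    d=get_image(n); cv2.imwrite('pics/'+f+'.png',d['img'][...,::-1]); np.save('pics/'+f+'.npy',d,allow_pickle=True); return d
def load(f): return np.load('pics/'+f+'.npy',allow_pickle=True).item()
def cloud(d):
    h,w=d['depth'].shape; f=h/2/np.tan(np.radians(d['vfov'])/2)
    K=np.array([[f,0,d['cx']],[0,f,d['cy']],[0,0,1.]])
    u,v=np.meshgrid(np.arange(w),np.arange(h))
    p=np.stack([u,v],-1).reshape(-1,1,2).astype(float)
    n=cv2.undistortPoints(p,K,np.array([d['k1'],0,0,0.])).reshape(h,w,2)
    z=d['depth'][...,None]; P=np.concatenate([n*z,z],-1)
    T=np.linalg.inv(d['world_to_cam']); P=P@T[:3,:3].T+T[:3,3]; P[d['depth']==0]=np.nan
    return P
E
python3 - <<'E'
from h import *
for n in('side','top'):
    d=snap(n,n+'0'); print(n,d['vfov'],d['k1'],np.linalg.inv(d['world_to_cam']).round(2).tolist())
print(sensors.read_state())
E
```

```text
pics
side 57.207935186685724 -0.024725016170180306 [[-1.0, -0.07, 0.07, 550.05], [-0.1, 0.61, -0.79, 634.47], [0.01, -0.79, -0.61, 576.29], [0.0, 0.0, 0.0, 1.0]]
top 42.10042730762434 -0.13309789959974574 [[-0.02, -0.99, 0.12, 489.1], [-1.0, 0.02, -0.0, 16.3], [-0.0, -0.12, -0.99, 1248.12], [0.0, 0.0, 0.0, 1.0]]
{'clock': 0.1, 'qpos': array([ 1.12118305,  0.62926603,  0.0384493 ,  1.51828938, -0.02700933,
        0.99631758, -0.01998852]), 'qd': array([ 0.0023513 , -0.00289125, -0.00034772, -0.0022718 , -0.00122719,
       -0.00033496,  0.00045703]), 'tau': array([ 3.19379171e-03, -5.64534330e+01,  1.23041287e+00, -1.93972349e+01,
        1.12482818e-02,  5.45815434e-03,  2.34238416e-05]), 'eef_pos': array([ 243.22038533, -602.18715946,  247.46624343]), 'tool_rot': array([-3.13983037e+00,  1.40134549e-05,  3.83815537e-01]), 'force': array([ 0.6629222 ,  0.07463366, -0.87816363]), 'torque': array([-0.04473282, -0.06482152,  0.02403626]), 'gripper_force': 0.0, 'width': 85.7393977209102}
```

View pics/top0.png

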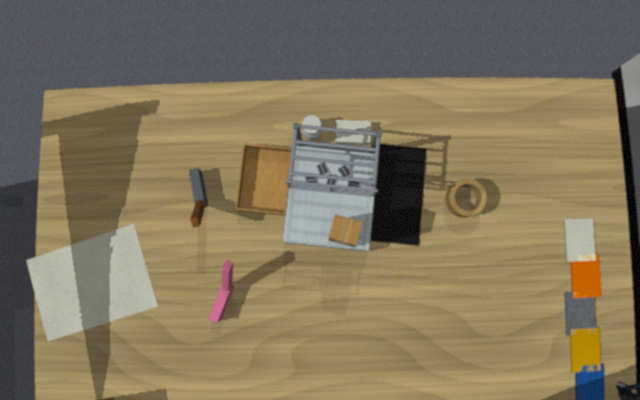

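View pics/side0.png

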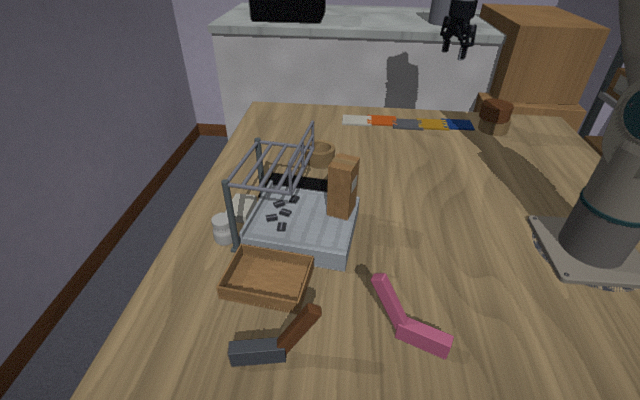

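Top view: tray left of the plate (265,180), mat right (402,195), carton (346,230), five seals around (310–355,168–185). Scraper candidates: grey block with wooden handle at (197,195), pink look-alike at (225,290). The grey one fits the description (grey plastic, wood handle). I'll confirm it in a crop and measure.

Run:
```python
from h import *
d=load('top0');P=cloud(d);s=load('side0');Q=cloud(s)
def rect(m,P,n):
    p=P[m][:,:2].astype(np.float32); r=cv2.minAreaRect(p); print(n,len(p),np.round(r[0],1),np.round(r[1],1),round(r[2],1),'z',np.nanmedian(P[m][:,2]).round(1)); return p
def box(P,u0,u1,v0,v1,z0,z1):
    m=np.zeros(P.shape[:2],bool); m[v0:v1,u0:u1]=1; return m&(P[...,2]>z0)&(P[...,2]<z1)
rect(box(P,270,390,120,260,44,56),P,'plate')
rect(box(P,320,370,205,255,172,190),P,'carton')
rect(box(P,180,215,160,235,33,45),P,'blade')
rect(box(P,180,215,160,235,46,150),P,'handle')
rect(box(P,236,290,140,220,28,40),P,'tray rim')
rect(box(P,372,435,140,250,1.5,8),P,'mat')
rect(box(P,285,385,180,200,225,250),P,'rail')
rect(box(P,285,385,120,200,165,182),P,'deck')
rect(box(P,205,240,255,330,20,150),P,'pink')
rect(box(P,440,495,170,220,40,55),P,'tape')
rect(box(P,300,322,110,140,50,70),P,'jar')
rect(box(P,330,372,115,140,17,30),P,'cards')
print('side')
rect(box(Q,225,290,335,370,33,45),Q,'blade')
rect(box(Q,270,330,300,350,46,150),Q,'handle')
rect(box(Q,322,362,150,175,170,190),Q,'cartontop')
rect(box(Q,236,362,150,270,46,54),Q,'plate')
# chips: dark pixels on plate
g=s['img'].max(2); m=box(Q,255,310,185,240,46,66)&(g<75)
n,l,st,c=cv2.connectedComponentsWithStats(m.astype(np.uint8))
for i in range(1,n):
    if st[i,4]>8: print(st[i].tolist(),c[i].round(),np.nanmedian(Q[l==i],0).round(1),np.nanmin(Q[l==i],0).round(0),np.nanmax(Q[l==i],0).round(0))
a=cv2.resize(d['img'][100:270,170:450,::-1],None,fx=2.85,fy=2.85,interpolation=2)
b=cv2.resize(s['img'][180:370,210:370,::-1],None,fx=3,fy=3,interpolation=2)
cv2.imwrite('pics/c1.png',a);cv2.imwrite('pics/c2.png',b)
```

```text
plate 5668 [672.    0.8] [200.4 290.8] 82.8 z 49.3
carton 713 [556.9 -22.9] [60.1 50.6] 73.4 z 179.4
blade 335 [670.2 320.2] [101.2  24. ] 10.6 z 39.1
handle 239 [640.3 313.4] [132.4  16.6] 10.8 z 100.9
tray rim 368 [692.3 160.5] [119.2 160.8] 82.4 z 33.4
mat 3790 [ 651.8 -173.7] [151.1 270.8] 87.2 z 3.8
rail 287 [640.1   5. ] [179.9   6.8] 82.9 z 239.4
deck 1875 [706.1  -4.3] [187.6 142. ] 82.8 z 176.4
pink 679 [430.1 255. ] [ 25.8 148.2] 68.2 z 41.2
tape 585 [ 634.4 -317.3] [88.6 89.5] 82.8 z 46.9
jar 223 [807.2  46. ] [42.9 61.9] 86.6 z 58.6
cards 552 [808.7 -54.3] [85.4 49.3] 88.3 z 23.2
side
blade 866 [673.5 322.1] [97.7 25.3] 11.1 z 41.0
handle 920 [609.8 309. ] [69.8 19.6] 10.4 z 94.7
cartontop 497 [560. -22.] [62.8 51. ] 72.6 z 181.1
plate 4825 [ 635.5 -102.7] [418.8 238.4] 83.0 z 51.1
[289, 195, 10, 8, 58] [294. 199.] [673.  -46.7  56.6] [663. -69.  52.] [683. -36.  59.]
[273, 200, 12, 8, 48] [279. 204.] [703.2 -24.8  56.6] [692. -44.  51.] [718. -14.  59.]
[279, 209, 12, 7, 45] [285. 212.] [685.6   6.7  56.5] [673.  -7.  54.] [698.  14.  59.]
[267, 217, 10, 4, 33] [272. 219.] [709.9  30.5  56.7] [700.  23.  54.] [720.  37.  59.]
[277, 223, 9, 8, 51] [281. 227.] [682.1  53.2  56.9] [675.  41.  54.] [693.  64.  59.]
```

View pics/c1.png

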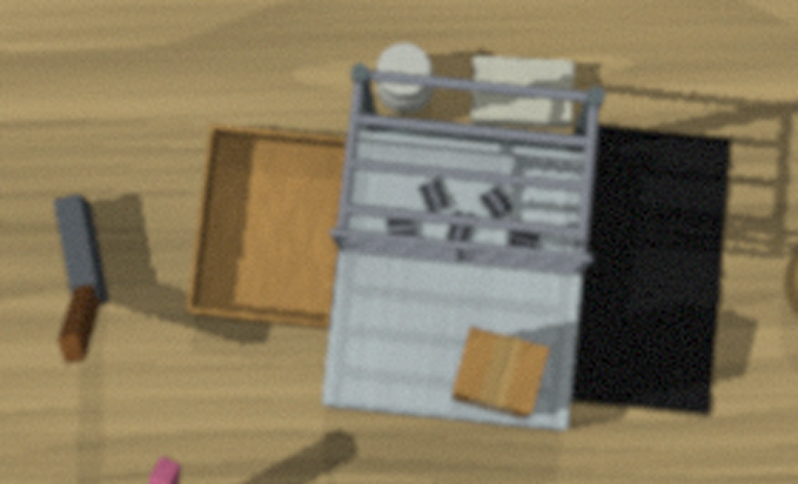

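View pics/c2.png

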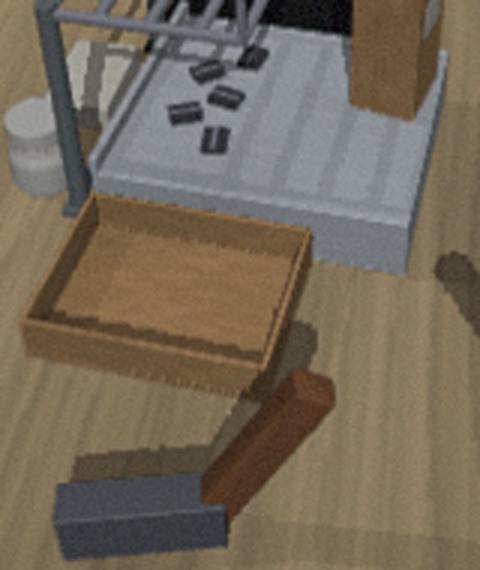

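The crops confirm it: the grey block with a brown wooden handle is the scraper (blade at crop c1 (80,245)). The pink one stays alone. The five seals show at (205,70), (253,57), (225,97), (185,113) and (215,140) in c2. Moving above the carton.

Request:
send_rows(series=[[85,[0.2,0.3,0.1],[0,0,-0.3]],[85,[0.33,0.6,0.1],[0,0,-0.5]],[85,[0.33,0.6,0],[0,0,-0.5]],[85,[0.33,0.6,0],[0,0,-0.5]],[85,[0.33,0.6,0],[0,0,-0.5]],[85,[0.33,0.6,0],[0,0,-0.5]],[85,[0.33,0.6,0],[0,0,-0.5]],[85,[0.33,0.6,0],[0,0,-0.5]]])

```text
clock: 1.1
eef_pos: [394.4, -331.3, 260.1]
tool_rot: [-3.141, 0.0, 0.051]
force: [0.4, 0.5, 0.3]
width: 84.8
gripper_force: 0.0
```

Request:
send_rows(series=[[85,[0.33,0.6,0],[0,0,-0.5]],[85,[0.33,0.6,0],[0,0,-0.5]],[85,[0.33,0.6,0],[0,0,-0.5]],[85,[0.33,0.6,0],[0,0,-0.5]],[85,[0.33,0.6,0],[0,0,-0.5]],[85,[0.33,0.6,0],[0,0,-0.5]],[85,[0.33,0.6,0],[0,0,-0.5]],[85,[0.33,0.6,0],[0,0,-0.4]]])

```text
clock: 2.1
eef_pos: [552.7, -43.5, 260.0]
tool_rot: [3.141, 0.001, -0.289]
force: [0.1, -0.8, 0.7]
width: 85.0
gripper_force: 0.0
```

Request:
send_rows(series=[[85,[0.15,0.4,0],[0,0,-0.1]],[85,[0,0,0],[0,0,0]],[85,[0,0,0],[0,0,0]]])

```text
clock: 2.48
eef_pos: [560.8, -22.1, 260.1]
tool_rot: [3.14, 0.001, -0.298]
force: [-0.2, 0.2, 0.0]
width: 85.2
gripper_force: 0.0
```

Request:
send_rows(series=[[85,[-0.02,0,-0.3],[0,0,0]],[85,[0,0,-0.4],[0,0,0]],[85,[0,0,-0.4],[0,0,0]],[85,[0,0,-0.4],[0,0,0]],[85,[0,0,-0.4],[0,0,0]],[85,[0,0,0],[0,0,0]],[55,[0,0,0],[0,0,0]],[45,[0,0,0],[0,0,0]]])

```text
clock: 3.48
eef_pos: [560.8, -21.8, 147.7]
tool_rot: [3.141, -0.002, -0.298]
force: [-0.4, -2.0, 3.9]
width: 60.0
gripper_force: 64.5
```

Request:
send_rows(series=[[45,[0,0,0],[0,0,0]],[45,[0,0,0],[0,0,0]],[45,[0,0,0],[0,0,0]],[45,[0,0,0],[0,0,0]]])

```text
clock: 3.98
eef_pos: [560.8, -21.8, 147.7]
tool_rot: [3.141, -0.002, -0.298]
force: [-1.9, -2.6, 5.9]
width: 59.6
gripper_force: 64.7
```

Request:
send_rows(series=[[45,[0,0,0.2],[0,0,0]],[45,[0,0,0.4],[0,0,0]],[45,[0,-0.2,0.2],[0,0,0.2]],[45,[0,-0.4,0],[0,0,0.4]],[45,[0,-0.4,0],[0,0,0.4]],[45,[0,-0.4,0],[0,0,0.4]],[45,[0,-0.4,0],[0,0,0.4]],[45,[0,-0.3,0],[0,0,0.2]]])

```text
clock: 4.97
eef_pos: [559.5, -148.9, 194.2]
tool_rot: [3.141, 0.001, -0.123]
force: [0.0, -0.2, -3.7]
width: 59.7
gripper_force: 65.3
```

Request:
send_rows(series=[[45,[0,-0.05,0],[0,0,0]],[45,[0,0,-0.3],[0,0,0]],[45,[0,0,-0.4],[0,0,0]],[45,[0,0,-0.4],[0,0,0]],[45,[0,0,-0.3],[0,0,0]],[45,[0,0,0],[0,0,0]]])

```text
clock: 5.72
eef_pos: [559.2, -149.0, 109.0]
tool_rot: [-3.141, 0.003, -0.122]
force: [-0.2, -0.1, -1.0]
width: 59.4
gripper_force: 65.4
```

Run:
```python
from h import *
s=snap('side','s1');Q=cloud(s)
print(sensors.read_state()['eef_pos'],sensors.read_state()['force'],sensors.read_state()['qpos'])
cv2.imwrite('pics/s1c.png',cv2.resize(s['img'][60:300,200:460,::-1],None,fx=2.3,fy=2.3,interpolation=2))
```

```text
[ 560.0686435  -149.35540811  110.05515129] [ 0.17069159 -0.69405305 -2.89501212] [ 0.16596424  0.71378645  0.07287819  1.83662249 -0.08544578  0.59511385
 -1.40089119]
```

View pics/s1c.png

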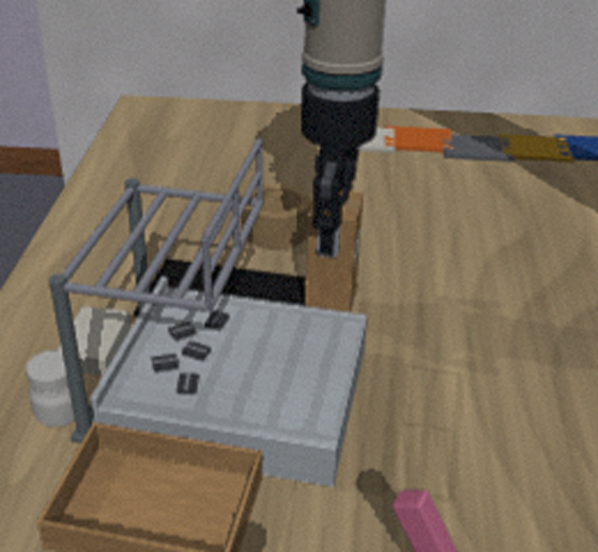

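Carton held about 7 mm over the mat at (335,250), upright. The seals are undisturbed at (165–217,318–385).

Run:
```python
from h import *
d=load('top0');P=cloud(d);g=d['img'].max(2)
m=(g<40)&(P[...,2]<12)&(P[...,1]<-80)&(P[...,1]>-260)&(P[...,0]>450)
a=np.radians(-7.1);R=np.array([[np.cos(a),-np.sin(a)],[np.sin(a),np.cos(a)]])
q=(P[m][:,:2]-[642.5,5])@R
print(np.percentile(q,[.5,2,50,98,99.5],axis=0).round(1))
```

```text
[[ -85.5 -220.3]
 [ -82.3 -218.3]
 [  27.1 -164.7]
 [ 142.6 -111. ]
 [ 146.4 -109.1]]
```

Request:
send_rows(series=[[45,[0,0,-0.05],[0,0,0]],[45,[0,0,-0.05],[0,0,0]],[45,[0,0,0],[0,0,0]]])

```text
clock: 6.15
eef_pos: [560.2, -149.7, 104.5]
tool_rot: [-3.142, -0.0, -0.122]
force: [-0.1, 0.4, -3.4]
width: 59.3
gripper_force: 65.5
```

Request:
send_rows(series=[[45,[0,0,0.15],[0,0,0]],[45,[0.25,-0.05,0],[0,0,0]],[45,[0.25,-0.05,0],[0,0,0]],[45,[0,0,-0.1],[0,0,0]],[45,[0,0,-0.07],[0,0,0]],[45,[0,0,-0.03],[0,0,0]],[45,[0,0,0],[0,0,0]]])

```text
clock: 7.02
eef_pos: [589.0, -155.5, 101.8]
tool_rot: [-3.141, 0.002, -0.122]
force: [-2.9, 1.3, 2.6]
width: 59.6
gripper_force: 65.9
```

Request:
send_rows(series=[[64,[0,0,0],[0,0,0]],[70,[0,0,0],[0,0,0]],[80,[0,0,0],[0,0,0]],[80,[0,0,0.2],[0,0,0]],[80,[0,0,0.5],[0,0,0]],[80,[0,0,0.8],[0,0,0]],[80,[0,0,0.8],[0,0,0]],[80,[0,0,0.4],[0,0,0]]])

```text
clock: 8.02
eef_pos: [591.5, -156.1, 267.3]
tool_rot: [3.141, -0.005, -0.123]
force: [0.1, -0.0, 0.1]
width: 80.0
gripper_force: 0.0
```

Run:
```python
from h import *
d=snap('top','t2');P=cloud(d);s=snap('side','s2');Q=cloud(s)
a=np.radians(-7.1);R=np.array([[np.cos(a),-np.sin(a)],[np.sin(a),np.cos(a)]])
for X in(P,Q):
    # refine scraper: blade top corners
    m=(X[...,2]>30)&(X[...,2]<44)&(X[...,1]>280)&(X[...,1]<360)&(X[...,0]>560)&(X[...,0]<760)
    r=cv2.minAreaRect(X[m][:,:2].astype(np.float32));yaw=np.radians(10.7);u=np.array([np.cos(yaw),np.sin(yaw)])
    t=X[m][:,:2]@u; print('blade',r,'far end along u',np.percentile(t,[1,99.5]).round(1))
    m=(X[...,2]>55)&(X[...,2]<160)&(X[...,1]>280)&(X[...,1]<360)&(X[...,0]>520)&(X[...,0]<700)
    h=X[m]; top=h[h[:,2]>np.nanmax(h[:,2])-10]; print('handle',np.nanmax(h[:,2]),top.mean(0).round(1), h.mean(0).round(1))
    m=(X[...,2]>128)&(X[...,2]<140)&(X[...,1]<-100)&(X[...,1]>-220)&(X[...,0]>540)&(X[...,0]<650)
    c=X[m]; print('carton top',len(c), c.mean(0).round(1) if len(c) else '', ((c.mean(0)[:2]-[642.5,5])@R).round(1) if len(c) else '')
cv2.imwrite('pics/s2c.png',cv2.resize(s['img'][100:370,200:460,::-1],None,fx=2.2,fy=2.2,interpolation=2))
```

```text
blade ((670.7256469726562, 320.41925048828125), (100.89380645751953, 24.7805233001709), 10.619093894958496) far end along u [674.2 768. ]
handle 131.33946562612095 [587.9 303.1 125.2] [602.5 304.   99.7]
carton top 374 [ 576.3 -151.9  133.3] [ -46.3 -163.9]
blade ((669.6552734375, 321.335693359375), (105.77974700927734, 25.81290626525879), 11.678521156311035) far end along u [671.6 769.8]
handle 132.05917619981335 [589.6 306.8 126.2] [604.7 312.7  96.8]
carton top 307 [ 587.9 -150.9  134.9] [ -35.  -161.4]
```

View pics/s2c.png

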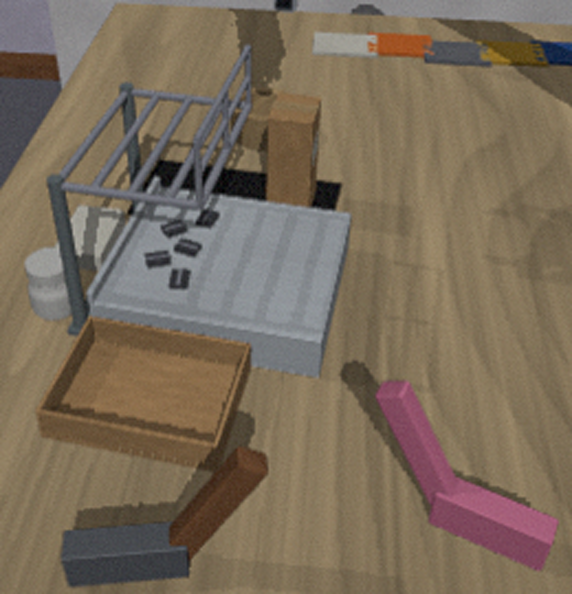

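The carton stands on the mat at crop (295,150). The seals (150–210,215–280) and scraper (125,555) are as before. Now to the scraper.

Request:
send_rows(series=[[60,[-0.25,0.2,0],[0,0,0.3]],[60,[-0.25,0.5,0],[0,0,0.5]],[60,[-0.24,0.65,0],[0,0,0.5]],[60,[0,0.7,0],[0,0,0.5]],[60,[0,0.7,0],[0,0,0.5]],[60,[0,0.7,0],[0,0,0.5]],[60,[0,0.7,0],[0,0,0.5]],[60,[0,0.7,0],[0,0,0.25]]])

```text
clock: 9.12
eef_pos: [545.2, 136.5, 262.6]
tool_rot: [3.141, 0.001, 0.188]
force: [-0.9, -0.6, 0.1]
width: 59.9
gripper_force: 0.0
```

Request:
send_rows(series=[[60,[0,0.7,0],[0.093,-0.492,0]],[60,[0,0.7,-0.1],[0.186,-0.983,0]],[60,[0,0.7,-0.2],[0.186,-0.983,0]],[60,[0,0.5,-0.2],[0.186,-0.983,0]],[60,[0,0,-0.1],[0.186,-0.983,0]],[60,[0,0,-0.1],[0.186,-0.983,0]],[60,[0,0,0],[0.186,-0.983,0]],[60,[0,0,0],[0,0,0]]])

```text
clock: 10.12
eef_pos: [548.7, 283.1, 225.4]
tool_rot: [3.112, -0.477, 0.187]
force: [-0.4, 0.3, -0.2]
width: 60.0
gripper_force: 0.0
```

Run:
```python
from h import *
from scipy.spatial.transform import Rotation as R
s=sensors.read_state(); print(s['eef_pos'],s['qpos'].round(3),R.from_euler('xyz',s['tool_rot']).as_matrix().round(3))
```

```text
[548.66860146 283.14957566 225.37857209] [-0.732  0.478  0.121  2.056  0.746  0.255 -2.72 ] [[ 0.873  0.173  0.456]
 [ 0.166 -0.985  0.057]
 [ 0.459  0.026 -0.888]]
```

```bash
cat >> h.py <<'E'
from scipy.spatial.transform import Rotation as Ro
def delta(pos,yaw,tilt):
    s=sensors.read_state(); y,t=np.radians([yaw,tilt]); c=np.array([np.cos(y),np.sin(y),0]);k=np.array([0,0,1.])
    z=np.sin(t)*c-np.cos(t)*k; x=np.cos(t)*c+np.sin(t)*k
    R=np.stack([x,np.cross(z,x),z],1)
    rv=Ro.from_matrix(R@Ro.from_euler('xyz',s['tool_rot']).as_matrix().T).as_rotvec()
    print('shift',((np.array(pos)-s['eef_pos'])/60).round(3),'turn',(np.degrees(rv)/5).round(3),'q',s['qpos'].round(2),'F',s['force'].round(1))
E
python3 -c "
from h import *
delta((561.4,300.3,182.6),10.7,22)"
```

```text
shift [ 0.212  0.286 -0.713] turn [0.102 1.103 0.132] q [-0.73  0.48  0.12  2.06  0.75  0.25 -2.72] F [-0.4  0.3 -0.2]
```

Request:
send_rows(series=[[60,[0.05,0.1,0],[0.025,0.275,0.033]],[60,[0.05,0.1,0],[0.025,0.275,0.033]],[60,[0.06,0.086,-0.2],[0.025,0.275,0.033]],[60,[0.05,0,-0.3],[0.027,0.278,0.033]],[60,[0,0,-0.21],[0,0,0]],[60,[0,0,0],[0,0,0]]])

```text
clock: 10.88
eef_pos: [561.4, 299.5, 181.5]
tool_rot: [3.14, -0.383, 0.185]
force: [-0.1, 0.1, 0.3]
width: 59.8
gripper_force: 0.0
```

```bash
python3 -c "
from h import *
delta((561.4,300.3,182.6),10.7,22)
delta((590.9,305.9,108.4),10.7,22)
d=snap('wrist','w1')
P=cloud(d)
m=(P[...,2]>60)&(P[...,2]<140)&(P[...,1]>280)&(P[...,1]<330)&(P[...,0]>540)&(P[...,0]<680)
h=P[m];print(len(h))
for z in(70,80,90,100,110,120,125):
  q=h[abs(h[:,2]-z)<4]; print(z,q.mean(0).round(1) if len(q) else '')
"
```

```text
shift [0.    0.013 0.018] turn [ 0.014 -0.011  0.028] q [-0.59  0.57 -0.05  1.97  0.65  0.31 -2.6 ] F [-0.1  0.1  0.3]
shift [ 0.492  0.106 -1.218] turn [ 0.014 -0.011  0.028] q [-0.59  0.57 -0.05  1.97  0.65  0.31 -2.6 ] F [-0.1  0.1  0.3]
2356
70 [627.7 312.7  70.2]
80 [622.  311.8  80.1]
90 [616.4 310.8  90. ]
100 [610.7 309.6 100.1]
110 [605.  308.5 110.1]
120 [585.3 304.4 120.7]
125 [589.3 305.3 124.9]
```

View pics/w1.png

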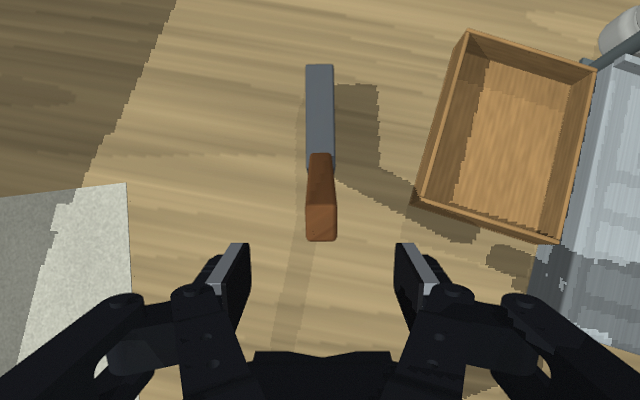

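Wrist view: the wooden handle (320,200) sits midway between the fingers. Descending along the tool axis and gripping.

Request:
send_rows(series=[[60,[0.06,0.01,-0.15],[0,0,0]],[60,[0.12,0.03,-0.3],[0,0,0]],[60,[0.12,0.03,-0.3],[0,0,0]],[60,[0.12,0.025,-0.3],[0,0,0]],[60,[0.07,0.01,-0.17],[0,0,0]],[60,[0,0,0],[0,0,0]],[30,[0,0,0],[0,0,0]],[10,[0,0,0],[0,0,0]]])

```text
clock: 11.92
eef_pos: [592.0, 307.1, 111.1]
tool_rot: [-3.14, -0.387, 0.184]
force: [0.6, -0.4, -0.3]
width: 24.1
gripper_force: 0.0
```

Request:
send_rows(series=[[10,[0,0,0],[0,0,0]],[10,[0,0,0],[0,0,0]],[10,[0,0,0],[0,0,0]]])

```text
clock: 12.3
eef_pos: [592.0, 307.1, 111.2]
tool_rot: [-3.14, -0.387, 0.184]
force: [-4.2, -1.3, 5.6]
width: 17.1
gripper_force: 59.2
```

```bash
python3 -c "
from h import *
delta((590.9,305.9,108.4),10.7,22)"
```

```text
shift [-0.018 -0.02  -0.046] turn [-0.025  0.033  0.024] q [-0.55  0.72 -0.07  1.94  1.    0.24 -2.93] F [-4.2 -1.3  5.6]
```

Request:
send_rows(series=[[10,[0,0,0.1],[0,0,0]],[10,[0,0,0.3],[0,0,0]],[10,[0,0,0.4],[0,0,0]],[10,[0,0,0.35],[0,0,0]],[10,[0,0,0.2],[0,0,0]],[10,[0,0,0],[0,0,0]]])

```text
clock: 13.05
eef_pos: [592.2, 306.6, 192.1]
tool_rot: [-3.14, -0.387, 0.183]
force: [-0.3, -0.9, -3.2]
width: 17.0
gripper_force: 58.6
```

```bash
python3 -c "
from h import *
delta((636.8,298,190),-7.1,22)
X=cloud(snap('side','s3'));t=sensors.read_state()['eef_pos']
m=(X[...,2]>70)&(X[...,2]<150)&(X[...,1]>285)&(X[...,1]<360)&(X[...,0]>650)&(X[...,0]<740)
p=X[m]; u=np.array([np.cos(np.radians(10.7)),np.sin(np.radians(10.7))]); a=p[:,:2]@u
for c in np.arange(680,775,10):
  q=p[abs(a-c)<5]; print(c,len(q),np.percentile(q[:,2],[2,50,95,98]).round(1) if len(q) else '')
"
```

```text
shift [ 0.743 -0.144 -0.034] turn [-0.02   0.035 -3.524] q [-0.4   0.6  -0.3   1.88  0.83  0.45 -2.72] F [-0.3 -0.9 -3.2]
680 0 
690 0 
700 123 [ 87.  121.3 123.3 123.6]
710 198 [ 85.3 119.9 123.2 123.5]
720 196 [ 85.5 120.1 123.3 123.7]
730 196 [ 84.6 119.5 123.3 123.5]
740 197 [ 85.7 120.  123.4 123.7]
750 200 [ 84.7 120.  123.  123.3]
760 203 [ 85.5 120.2 123.  123.8]
770 95 [ 84.5 119.7 122.7 123. ]
```

Request:
send_rows(series=[[10,[0.05,-0.01,0],[0,0,-0.3]],[10,[0.1,-0.02,0],[0,0,-0.5]],[10,[0.12,-0.025,0],[0,0,-0.5]],[10,[0.12,-0.025,0],[0,0,-0.5]],[10,[0.12,-0.025,0],[0,0,-0.5]],[10,[0.12,-0.025,0],[0,0,-0.5]],[10,[0.08,-0.01,0],[0,0,-0.5]],[10,[0.03,0,0],[0,0,-0.22]]])

```text
clock: 14.1
eef_pos: [636.6, 298.7, 191.6]
tool_rot: [-3.14, -0.387, -0.125]
force: [0.0, -0.0, -2.0]
width: 17.5
gripper_force: 58.6
```

Request:
send_rows(series=[[10,[0,0,0],[0,0,0]],[10,[0,0,0],[0,0,0]]])

```text
clock: 14.35
eef_pos: [636.1, 298.5, 191.6]
tool_rot: [-3.141, -0.386, -0.123]
force: [-0.3, -0.6, -2.4]
width: 17.4
gripper_force: 58.6
```

```bash
python3 -c "
from h import *
delta((636.8,298,190),-7.1,22);delta((590.6,-73.2,190),-7.1,22)
X=cloud(snap('side','s4'));Y=cloud(snap('top','t4'))
for X in(X,Y):
  m=(X[...,2]>110)&(X[...,2]<130)&(X[...,1]>220)&(X[...,1]<360)&(X[...,0]>690)&(X[...,0]<790)
  r=cv2.minAreaRect(X[m][:,:2].astype(np.float32)); a=np.radians(-7.1);u=np.array([np.cos(a),np.sin(a)]);v=np.array([-u[1],u[0]])
  q=X[m][:,:2]-[642.5,5]; print(m.sum(),r,'x far end',np.percentile(q@u,99).round(1),'y',np.percentile(q@v,[2,98]).round(1), np.median(X[m][:,2]))
"
```

```text
shift [ 0.012 -0.008 -0.026] turn [-0.008  0.027 -0.017] q [-0.48  0.66 -0.19  1.74  0.72  0.58 -2.89] F [-0.3 -0.6 -2.4]
shift [-0.758 -6.194 -0.026] turn [-0.008  0.027 -0.017] q [-0.48  0.66 -0.19  1.74  0.72  0.58 -2.89] F [-0.3 -0.6 -2.4]
812 ((727.6806640625, 287.5042419433594), (25.238096237182617, 77.61564636230469), 83.76679992675781) x far end 87.5 y [279.5 302.9] 121.45597625205508
349 ((727.037841796875, 285.43536376953125), (23.16744613647461, 74.49286651611328), 83.49402618408203) x far end 85.8 y [277.6 299.3] 119.12456814422399
```

Request:
send_rows(series=[[10,[-0.025,-0.2,0],[0,0,0]],[10,[-0.055,-0.45,0],[0,0,0]],[10,[-0.055,-0.45,0],[0,0,0]],[10,[-0.055,-0.45,0],[0,0,0]],[10,[-0.055,-0.45,0],[0,0,0]],[10,[-0.037,-0.3,0],[0,0,0]],[10,[0,0,0],[0,0,0]]])

```text
clock: 15.32
eef_pos: [619.4, 157.9, 191.7]
tool_rot: [3.141, -0.386, -0.126]
force: [-0.5, 0.6, -3.0]
width: 17.2
gripper_force: 58.8
```

```bash
python3 -c "
from h import *
delta((590.6,-73.2,190),-7.1,22)
s=snap('side','s5');X=cloud(s)
R=np.array([[np.cos(np.radians(-7.1)),-np.sin(np.radians(-7.1))],[np.sin(np.radians(-7.1)),np.cos(np.radians(-7.1))]])
t=sensors.read_state()['eef_pos'];print('tcp st',(t[:2]-[642.5,5])@R)
for l,hi in((180,200),(200,220),(220,241),(241,260)):
  m=(X[...,2]>l)&(X[...,2]<hi)&(X[...,1]>105)&(X[...,1]<260)&(X[...,0]>450)&(X[...,0]<760); q=(X[m][:,:2]-[642.5,5])@R
  print(l,hi,m.sum(),np.percentile(q[:,0],[1,99,99.8]).round(1),np.percentile(q[:,1],[1,99]).round(1))
cv2.imwrite('pics/s5c.png',cv2.resize(s['img'][60:330,180:440,::-1],None,fx=2.2,fy=2.2,interpolation=2))
"
```

```text
shift [-0.479 -3.852 -0.028] turn [0.005 0.026 0.024] q [-0.28  0.57 -0.16  1.95  0.78  0.4  -2.79] F [-0.5  0.6 -3. ]
tcp st [-41.87000004 151.25446337]
180 200 122 [-53.  -22.3 -21.9] [143.4 172. ]
200 220 41 [-63.9 -33.6 -33.3] [163.7 189.9]
220 241 121 [-77.1 -39.6 -39.3] [159.2 201.4]
241 260 227 [-86.9 -44.2 -43.7] [140.6 213.4]
```

View pics/s5c.png

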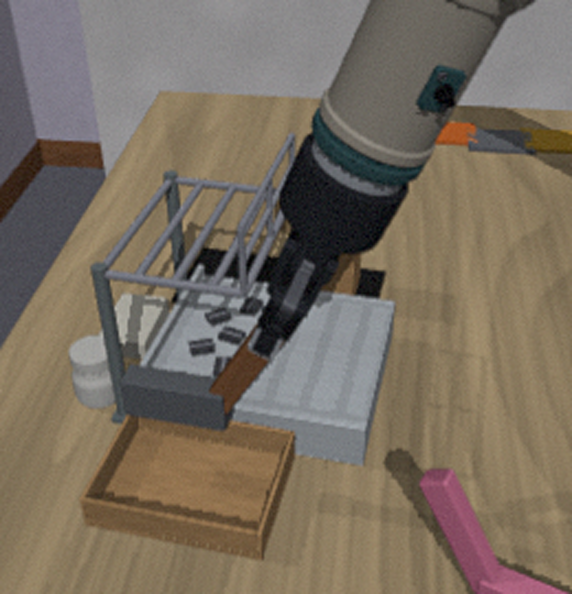

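Blade (175,395) is over the tray edge, level, with the hand clear of the rail. Sliding in over the seals.

Request:
send_rows(series=[[10,[-0.025,-0.2,0],[0,0,0]],[10,[-0.05,-0.4,0],[0,0,0]],[10,[-0.05,-0.4,0],[0,0,0]],[10,[-0.05,-0.4,0],[0,0,0]],[10,[-0.05,-0.4,0],[0,0,0]],[10,[-0.025,-0.2,0],[0,0,0]],[10,[0,0,0],[0,0,0]]])

```text
clock: 16.25
eef_pos: [604.4, 39.8, 191.6]
tool_rot: [-3.14, -0.386, -0.124]
force: [0.9, 0.6, -2.9]
width: 17.1
gripper_force: 58.9
```

```bash
python3 -c "
from h import *
delta((590.6,-73.2,190),-7.1,22)"
```

```text
shift [-0.231 -1.884 -0.026] turn [-0.01   0.029 -0.   ] q [-0.04  0.52 -0.19  2.05  0.82  0.29 -2.64] F [ 0.9  0.6 -2.9]
```

Request:
send_rows(series=[[10,[-0.025,-0.2,0],[0,0,0]],[10,[-0.04,-0.32,0],[0,0,0]],[10,[-0.04,-0.32,0],[0,0,0]],[10,[-0.04,-0.32,0],[0,0,0]],[10,[-0.04,-0.32,0],[0,0,0]],[10,[-0.04,-0.3,0],[0,0,0]],[10,[-0.01,-0.1,0],[0,0,0]],[10,[0,0,0],[0,0,0]]])

```text
clock: 17.25
eef_pos: [590.5, -72.2, 191.6]
tool_rot: [-3.14, -0.387, -0.123]
force: [0.3, 0.6, -2.5]
width: 17.3
gripper_force: 59.0
```

```bash
python3 -c "
from h import *
delta((590.6,-73.2,190),-7.1,22)
s=snap('side','s6')
cv2.imwrite('pics/s6c.png',cv2.resize(s['img'][150:300,200:400,::-1],None,fx=4,fy=4,interpolation=2))
X=cloud(s)
R=np.array([[np.cos(np.radians(-7.1)),-np.sin(np.radians(-7.1))],[np.sin(np.radians(-7.1)),np.cos(np.radians(-7.1))]])
st=X.copy(); st[...,:2]=(X[...,:2]-[642.5,5])@R
m=(st[...,0]>-5)&(st[...,0]<100)&(st[...,1]>-110)&(st[...,1]<-60)&(st[...,2]>62)&(st[...,2]<140)
q=st[m]
for c in range(0,95,10):
  k=q[abs(q[:,0]-c)<5]; print(c,len(k),np.percentile(k[:,2],[3,90,97]).round(1) if len(k)else'', np.percentile(k[:,1],[3,97]).round(1) if len(k)else'')
"
```

```text
shift [ 0.002 -0.016 -0.027] turn [-0.014  0.033 -0.013] q [ 0.3   0.52 -0.33  2.08  0.86  0.26 -2.46] F [ 0.3  0.6 -2.5]
0 96 [ 84.7 134.8 137.4] [-86.7 -70.3]
10 78 [ 84.2 124.  128.5] [-86.1 -68.7]
20 55 [ 83.6 120.7 121.9] [-87.  -69.1]
30 32 [ 85.  121.9 122.4] [-89.9 -69.5]
40 30 [ 87.2 120.8 121.4] [-89.2 -69.5]
50 20 [ 87.8 122.3 122.7] [-91.  -69.2]
60 38 [ 82.7 122.1 122.8] [-88.  -69.4]
70 54 [ 93.2 122.1 122.5] [-91.  -69.2]
80 71 [ 85.3 121.6 122.2] [-89.3 -69.1]
90 27 [ 85.3 121.5 122. ] [-93.  -69.5]
```

View pics/s6c.png

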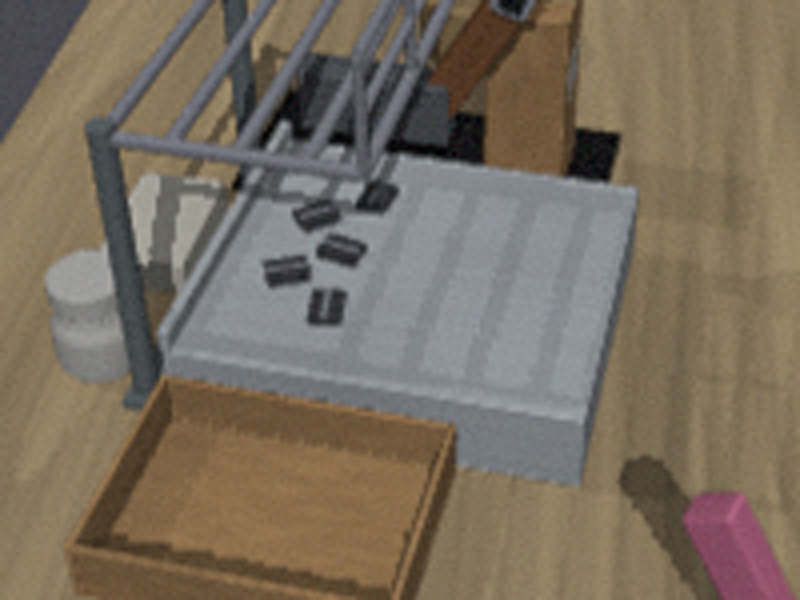

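Blade (375,100) is behind the seals, with all five seals untouched ((377,197),(317,213),(342,249),(287,270),(327,307)). Lowering.

Request:
send_rows(series=[[10,[-0.01,-0.06,-0.05],[0,0,0]],[10,[0,0,-0.1],[0,0,0]],[10,[0,0,-0.12],[0,0,0]],[10,[0,0,-0.1],[0,0,0]],[10,[0,0,-0.06],[0,0,0]],[10,[0,0,0],[0,0,0]]])

```text
clock: 18.05
eef_pos: [589.6, -75.3, 165.3]
tool_rot: [-3.14, -0.386, -0.122]
force: [-0.7, 0.7, -2.6]
width: 17.4
gripper_force: 58.9
```

```bash
python3 -c "
from h import *
delta((590.6,-73.2,161.2),-7.1,22)"
```

```text
shift [ 0.017  0.035 -0.069] turn [-0.015  0.022 -0.027] q [ 0.32  0.57 -0.36  2.11  1.14  0.24 -2.73] F [-0.7  0.7 -2.6]
```

Request:
send_rows(series=[[10,[0,0,-0.03],[0,0,0]],[10,[0,0,-0.02],[0,0,0]],[10,[0,0,0],[0,0,0]]])

```text
clock: 18.42
eef_pos: [589.7, -75.9, 162.8]
tool_rot: [-3.14, -0.386, -0.123]
force: [-0.2, -0.1, -2.3]
width: 17.2
gripper_force: 58.9
```

Request:
send_rows(series=[[10,[0,0,-0.02],[0,0,0]],[10,[0,0,0],[0,0,0]]])

```text
clock: 18.68
eef_pos: [589.8, -76.0, 161.6]
tool_rot: [-3.14, -0.386, -0.123]
force: [-0.2, -0.7, -2.0]
width: 17.5
gripper_force: 58.9
```

Request:
send_rows(series=[[10,[0,0,-0.02],[0,0,0]],[10,[0,0,0],[0,0,0]]])

```text
clock: 18.92
eef_pos: [589.8, -76.0, 161.2]
tool_rot: [-3.141, -0.388, -0.123]
force: [-4.0, 0.7, 5.9]
width: 17.2
gripper_force: 60.0
```

Request:
send_rows(series=[[10,[0,0,-0.02],[0,0,0]],[10,[0,0,0],[0,0,0]]])

```text
clock: 19.18
eef_pos: [589.8, -76.0, 161.1]
tool_rot: [-3.141, -0.389, -0.123]
force: [-9.9, -0.0, 16.9]
width: 17.1
gripper_force: 61.9
```

```bash
python3 -c "
from h import *
delta((590.6,-73.2,161.2),-7.1,22);print(sensors.read_state()['torque'],sensors.read_state()['eef_pos'])"
```

```text
shift [0.013 0.046 0.001] turn [ 0.004  0.059 -0.014] q [ 0.33  0.58 -0.37  2.11  1.22  0.24 -2.8 ] F [-9.9 -0.  16.9]
[0.0849143  1.15726056 0.0018484 ] [589.79767392 -75.96148973 161.1255557 ]
```

Request:
send_rows(series=[[10,[0,0,-0.0],[0,0,0]],[10,[0.006,0.05,0.012],[0,0,0]],[10,[0.012,0.1,0],[0,0,0]],[10,[0.015,0.12,0],[0,0,0]]])

```text
clock: 19.68
eef_pos: [592.5, -61.9, 161.0]
tool_rot: [3.14, -0.389, -0.125]
force: [-0.2, -3.4, 4.0]
width: 17.4
gripper_force: 59.7
```

```bash
python3 -c "
from h import *
delta((613,97+10,161.2),-7.1,22);print(sensors.read_state()['torque'],sensors.read_state()['eef_pos'])"
```

```text
shift [0.341 2.815 0.003] turn [0.025 0.052 0.025] q [ 0.29  0.58 -0.36  2.11  1.22  0.25 -2.84] F [-0.2 -3.4  4. ]
[-0.94969226  0.12801801 -0.4107742 ] [592.51962379 -61.92973104 161.00113341]
```

Request:
send_rows(series=[[10,[0.015,0.12,-0.003],[0,0,0]],[10,[0.015,0.12,0],[0,0,0]],[10,[0.015,0.12,0],[0,0,0]],[10,[0.015,0.12,0],[0,0,0]]])

```text
clock: 20.18
eef_pos: [596.7, -32.6, 160.9]
tool_rot: [3.14, -0.389, -0.125]
force: [-0.4, -4.2, 6.6]
width: 17.1
gripper_force: 60.0
```

Request:
send_rows(series=[[10,[0.015,0.12,0],[0,0,0]],[10,[0.015,0.12,0],[0,0,0]],[10,[0.015,0.12,0],[0,0,0]],[10,[0.015,0.12,0],[0,0,0]]])

```text
clock: 20.68
eef_pos: [600.2, -3.9, 160.9]
tool_rot: [3.14, -0.389, -0.125]
force: [-0.5, -5.0, 5.7]
width: 17.0
gripper_force: 59.9
```

```bash
python3 -c "
from h import *
delta((613,107,161.2),-7.1,22);s=snap('side','s7')
cv2.imwrite('pics/s7c.png',cv2.resize(s['img'][150:300,200:400,::-1],None,fx=4,fy=4,interpolation=2))"
```

```text
shift [0.213 1.849 0.006] turn [0.026 0.057 0.019] q [ 0.1   0.58 -0.27  2.1   1.17  0.25 -2.91] F [-0.5 -5.   5.7]
```

View pics/s7c.png

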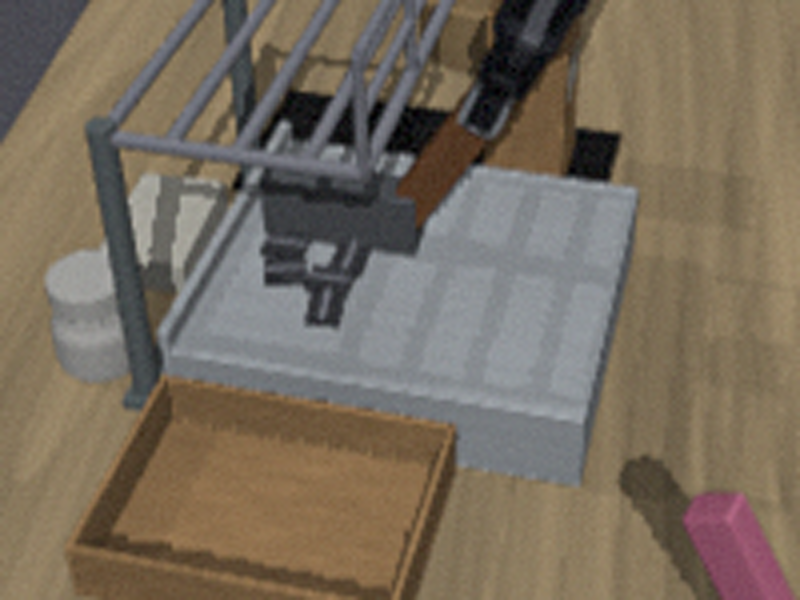

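Seals are gathering ahead of the blade ((285,265), (325,300)) and the blade is flat. Continuing.

Request:
send_rows(series=[[10,[0.013,0.12,0],[0,0,0]],[10,[0.013,0.12,0],[0,0,0]],[10,[0.013,0.12,0],[0,0,0]]])

```text
clock: 21.1
eef_pos: [602.5, 17.5, 160.9]
tool_rot: [3.14, -0.389, -0.125]
force: [-0.3, -6.0, 6.5]
width: 17.0
gripper_force: 60.0
```

```bash
python3 -c "
from h import *
delta((613,107,161.2),-7.1,22)"
```

```text
shift [0.174 1.492 0.005] turn [0.027 0.057 0.021] q [ 0.03  0.58 -0.24  2.09  1.14  0.25 -2.92] F [-0.3 -6.   6.5]
```

Request:
send_rows(series=[[10,[0.014,0.12,0],[0,0,0]],[10,[0.014,0.12,0],[0,0,0]],[10,[0.014,0.12,0],[0,0,0]]])

```text
clock: 21.48
eef_pos: [605.0, 39.0, 160.9]
tool_rot: [3.14, -0.389, -0.125]
force: [0.6, -4.9, 6.9]
width: 17.3
gripper_force: 60.1
```

```bash
python3 -c "
from h import *
delta((613,107,161.2),-7.1,22)"
```

```text
shift [0.133 1.134 0.006] turn [0.029 0.056 0.024] q [-0.03  0.58 -0.2   2.08  1.1   0.26 -2.92] F [ 0.6 -4.9  6.9]
```

Stable. Continuing.

Request:
send_rows(series=[[10,[0.014,0.12,0],[0,0,0]],[10,[0.014,0.12,0],[0,0,0]],[10,[0.014,0.12,0],[0,0,0]],[10,[0.014,0.12,0],[0,0,0]]])

```text
clock: 21.98
eef_pos: [608.4, 67.8, 160.8]
tool_rot: [3.14, -0.389, -0.125]
force: [-0.2, -4.8, 6.0]
width: 16.8
gripper_force: 60.1
```

```bash
python3 -c "
from h import *
delta((613,107,161.2),-7.1,22);snap('side','s8')"
```

```text
shift [0.077 0.654 0.006] turn [0.029 0.055 0.023] q [-0.11  0.58 -0.17  2.06  1.05  0.27 -2.92] F [-0.2 -4.8  6. ]
```

Request:
send_rows(series=[[10,[0.014,0.12,0],[0,0,0]],[10,[0.014,0.12,0],[0,0,0]],[10,[0.014,0.12,0],[0,0,0]]])

```text
clock: 22.4
eef_pos: [610.9, 89.4, 160.8]
tool_rot: [3.14, -0.389, -0.125]
force: [-0.8, -6.3, 7.3]
width: 17.1
gripper_force: 60.1
```

Request:
send_rows(series=[[10,[0.012,0.1,0],[0,0,0]],[10,[0.012,0.1,0],[0,0,0]],[10,[0.006,0.05,0],[0,0,0]]])

```text
clock: 22.78
eef_pos: [612.6, 105.1, 160.8]
tool_rot: [3.14, -0.389, -0.124]
force: [-0.1, -5.5, 7.7]
width: 17.1
gripper_force: 60.1
```

```bash
python3 -c "
from h import *
delta((613,107,161.2),-7.1,22);s=snap('side','s9')
a=cv2.resize(s['img'][170:320,200:360,::-1],None,fx=3.9,fy=3.9,interpolation=2)
cv2.imwrite('pics/s9c.png',a)"
```

```text
shift [0.007 0.032 0.007] turn [0.02  0.055 0.008] q [-0.2   0.59 -0.15  2.03  0.99  0.29 -2.92] F [-0.1 -5.5  7.7]
```

View pics/s9c.png

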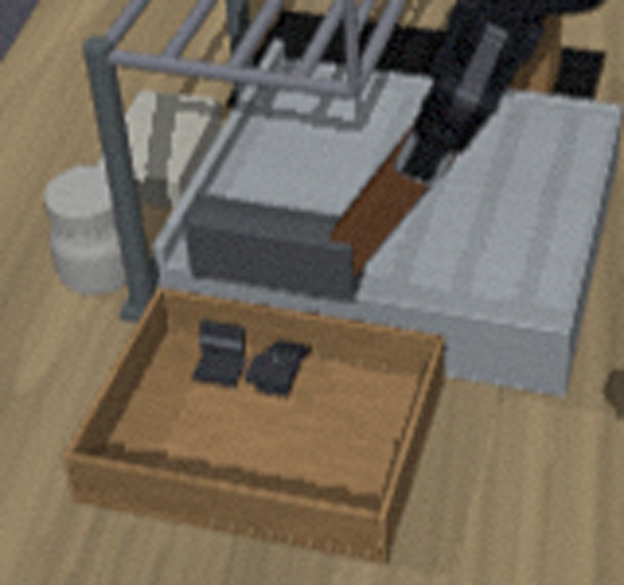

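Seals are in the tray at (220,355) and (280,365), with the blade at the edge. Pushing a few mm further, then lifting up and outward.

Request:
send_rows(series=[[10,[0.01,0.08,0],[0,0,0]],[10,[0,0,0],[0,0,0]],[10,[0,0,0.1],[0,0,0]],[10,[0.01,0.1,0.2],[0,0,0]],[10,[0.03,0.2,0.15],[0,0,0]],[10,[0.037,0.3,0],[0,0,0]],[10,[0,0,0],[0,0,0]]])

```text
clock: 23.7
eef_pos: [616.5, 151.1, 186.5]
tool_rot: [-3.138, -0.386, -0.12]
force: [-0.7, -0.1, -3.2]
width: 17.5
gripper_force: 59.1
```

Request:
send_rows(series=[[10,[0.037,0.3,0],[0,0,0]],[10,[0.05,0.4,0],[0,0,0]],[10,[0.05,0.4,0],[0,0,0]],[10,[0.05,0.4,0],[0,0,0]],[10,[0.05,0.4,0],[0,0,0]],[10,[0.037,0.3,0],[0,0,0]],[10,[0,0,0],[0,0,0]]])

```text
clock: 24.58
eef_pos: [632.7, 281.9, 186.4]
tool_rot: [-3.139, -0.386, -0.121]
force: [0.8, -0.8, -2.3]
width: 17.2
gripper_force: 59.2
```

```bash
python3 -c "
from h import *
delta((636.8,298,190),-7.1,22);s=snap('side','s10');t=snap('top','t10')
a=cv2.resize(s['img'][170:310,200:330,::-1],(520,560),interpolation=2)
b=cv2.resize(t['img'][130:220,232:300,::-1],(280,370),interpolation=2)
o=np.zeros((560,800,3),np.uint8);o[:,:520]=a;o[:370,520:]=b
cv2.imwrite('pics/x10.png',o)"
```

```text
shift [0.069 0.268 0.059] turn [-0.025  0.028 -0.048] q [-0.45  0.65 -0.2   1.78  0.76  0.55 -2.9 ] F [ 0.8 -0.8 -2.3]
```

View pics/x10.png

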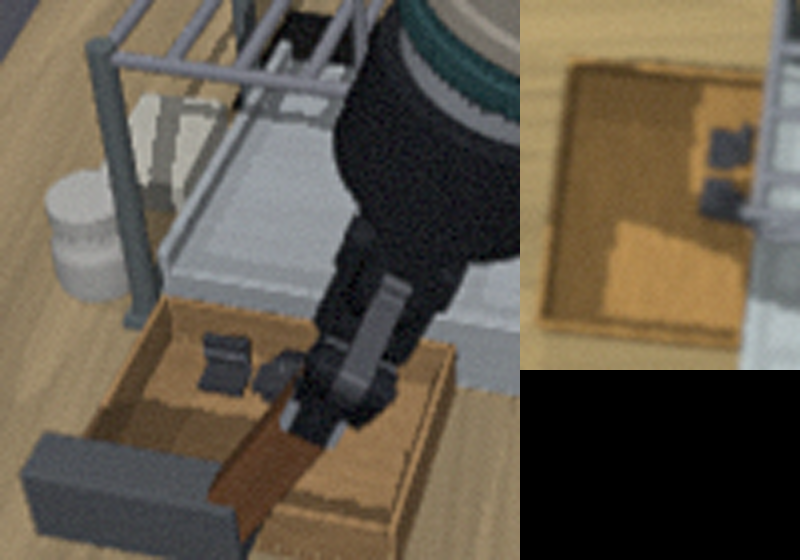

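The plate is bare and the seals lie in the tray (side (225,365), (285,370); top (728,150), (722,198)). I'll check the count numerically later. Now setting the scraper down on the bench near where it stood.

Request:
send_rows(series=[[10,[-0.05,0.05,0],[0,0,0.3]],[10,[-0.1,0.1,0],[0,0,0.5]],[10,[-0.1,0.1,0],[0,0,0.5]],[10,[-0.1,0.1,0],[0,0,0.6]],[10,[-0.1,0.1,0],[0,0,0.6]],[10,[-0.1,0.05,0],[0,0,0.5]],[10,[0,0,0],[0,0,0]]])

```text
clock: 25.55
eef_pos: [599.7, 309.0, 186.7]
tool_rot: [-3.141, -0.386, 0.139]
force: [0.3, -0.2, -3.1]
width: 17.2
gripper_force: 59.2
```

Request:
send_rows(series=[[10,[0,0,-0.15],[0,0,0]],[10,[0,0,-0.3],[0,0,0]],[10,[0,0,-0.3],[0,0,0]],[10,[0,0,-0.25],[0,0,0]],[10,[0,0,-0.12],[0,0,0]],[10,[0,0,0],[0,0,0]]])

```text
clock: 26.3
eef_pos: [599.8, 309.3, 118.8]
tool_rot: [-3.141, -0.386, 0.139]
force: [0.1, 0.4, -2.7]
width: 17.3
gripper_force: 59.2
```

```bash
python3 -c "
from h import *
delta((600,310,111.2),8,22.15);print(sensors.read_state()['eef_pos'],sensors.read_state()['tool_rot'])
X=cloud(snap('side','s11'))
m=(X[...,2]>-5)&(X[...,2]<80)&(X[...,1]>290)&(X[...,1]<370)&(X[...,0]>630)&(X[...,0]<745)
p=X[m]; a=np.radians(8);u=np.array([np.cos(a),np.sin(a)]);v=np.array([-u[1],u[0]]);t=p[:,:2]@u
for c in range(690,780,10):
  q=p[abs(t-c)<5]; 
  if len(q):
    z=np.percentile(q[:,2],97); k=q[q[:,2]>z-5]; print(c,len(q),z.round(1),(k[:,:2]@v).mean().round(1))
"
```

```text
shift [ 0.003  0.012 -0.127] turn [-0.002 -0.012  0.002] q [-0.54  0.72 -0.09  1.9   0.93  0.28 -2.9 ] F [ 0.1  0.4 -2.7]
[599.83575302 309.2613229  118.80320685] [-3.14121964 -0.3856255   0.13929042]
690 346 56.4 223.3
700 341 49.6 223.5
710 329 49.5 223.9
720 331 49.6 224.1
730 319 49.7 223.5
740 321 49.8 223.3
750 305 49.5 224.2
760 306 49.6 224.3
770 188 48.8 223.9
```

Level, about 8 mm above the bench. Lowering in small steps.

Request:
send_rows(series=[[10,[0,0,-0.06],[0,0,0]],[10,[0,0,-0.04],[0,0,0]],[10,[0,0,0],[0,0,0]]])

```text
clock: 26.72
eef_pos: [600.1, 309.1, 113.5]
tool_rot: [-3.14, -0.386, 0.138]
force: [-0.9, -0.6, -3.0]
width: 17.3
gripper_force: 59.1
```

Request:
send_rows(series=[[10,[0,0,-0.02],[0,0,0]],[10,[0,0,0],[0,0,0]]])

```text
clock: 26.98
eef_pos: [600.1, 309.2, 112.3]
tool_rot: [-3.14, -0.386, 0.139]
force: [0.8, -1.1, -2.8]
width: 17.3
gripper_force: 59.1
```

Request:
send_rows(series=[[10,[0,0,-0.018],[0,0,0]],[10,[0,0,0],[0,0,0]]])

```text
clock: 27.22
eef_pos: [600.3, 309.3, 111.4]
tool_rot: [-3.14, -0.387, 0.139]
force: [-0.1, 0.2, -1.7]
width: 17.3
gripper_force: 59.4
```

Request:
send_rows(series=[[10,[0,0,-0.01],[0,0,0]],[10,[0,0,0],[0,0,0]]])

```text
clock: 27.48
eef_pos: [600.2, 309.4, 111.2]
tool_rot: [-3.14, -0.387, 0.139]
force: [-2.4, -1.4, 4.2]
width: 17.3
gripper_force: 60.1
```

Request:
send_rows(series=[[20,[0,0,0],[0,0,0]],[26,[0,0,0],[0,0,0]],[40,[0,0,0],[0,0,0]],[55,[0,0,0],[0,0,0]],[55,[0,0,0],[0,0,0]],[55,[-0.08,-0.01,0.2],[0,0,0]],[55,[-0.15,-0.02,0.37],[0,0,0]],[55,[-0.22,-0.03,0.55],[0,0,0]]])

```text
clock: 28.48
eef_pos: [572.3, 305.3, 178.5]
tool_rot: [-3.141, -0.385, 0.139]
force: [0.0, 0.2, 0.6]
width: 54.8
gripper_force: 0.0
```

Request:
send_rows(series=[[55,[-0.22,-0.03,0.55],[0,0,0]],[55,[-0.22,-0.03,0.55],[0,0,0]],[55,[-0.22,-0.03,0.55],[0,0,0]],[55,[-0.4,0,0.2],[0,0,0]],[55,[-0.4,0,0],[0,0,0]],[55,[0,0,0],[0,0,0]],[55,[0,0,0],[0,0,0]]])

```text
clock: 29.35
eef_pos: [486.2, 300.1, 289.4]
tool_rot: [-3.14, -0.387, 0.138]
force: [0.9, -0.0, 0.1]
width: 55.1
gripper_force: 0.0
```

Run:
```python
from h import *
s=snap('side','s12');X=cloud(s);t=snap('top','t12');Y=cloud(t)
a=np.radians(-7.1);R=np.array([[np.cos(a),-np.sin(a)],[np.sin(a),np.cos(a)]])
print(sensors.read_state()['force'].round(1))
for n,d,C in(('side',s,X),('top',t,Y)):
    st=C.copy(); st[...,:2]=(C[...,:2]-[642.5,5])@R; dark=d['img'].max(2)<75
    m=dark&(abs(st[...,1])<99)&(st[...,0]>-114)&(st[...,0]<103)&(st[...,2]>44)&(st[...,2]<64); print(n,'dark on plate',m.sum(), st[m].mean(0).round(0) if m.any() else '')
    m=dark&(st[...,1]>104)&(st[...,1]<216)&(st[...,0]>-46)&(st[...,0]<108)&(st[...,2]<45); q=st[m]
    k,l,stt,c=cv2.connectedComponentsWithStats(m.astype(np.uint8))
    for i in range(1,k):
        w=st[l==i]
        if len(w)>8: print(n,'blob',len(w),w.min(0).round(0),w.max(0).round(0),'mean',w.mean(0).round(0))
    b=(C[...,2]>33)&(C[...,2]<46)&(C[...,1]>290)&(C[...,1]<370)&(C[...,0]>600)&(C[...,0]<760)
    print('blade',cv2.minAreaRect(C[b][:,:2].astype(np.float32)),np.median(C[b][:,2]))
    b=(C[...,2]>127)&(C[...,2]<142)&(st[...,1]<-105)&(st[...,1]>-215)&(abs(st[...,0])<110); print('carton',b.sum(),st[b].mean(0).round(1))
# any dark small bits on bench near (fell off)?
```

```text
[ 0.5  0.2 -0.3]
side dark on plate 1 [-113.   31.   46.]
side blob 146 [ 58. 104.   7.] [ 84. 138.  25.] mean [ 70. 123.  14.]
side blob 140 [ 24. 106.   7.] [ 51. 138.  29.] mean [ 37. 128.  18.]
blade ((677.711181640625, 320.4118347167969), (106.59833526611328, 25.420316696166992), 7.60753870010376) 41.05009352290176
carton 316 [ -34.9 -160.6  134.6]
top dark on plate 0 
top blob 67 [ 58. 110.  -0.] [ 80. 132.  26.] mean [ 69. 121.  12.]
top blob 70 [ 26. 110.   0.] [ 48. 132.  29.] mean [ 36. 121.  20.]
blade ((678.115478515625, 319.0309753417969), (102.01319122314453, 23.71616554260254), 8.061826705932617) 39.012179286438595
carton 657 [ -37.  -168.3  133.4]
```

The plate has no seals left. Both piles are inside the tray below the rim, the carton and scraper stand upright, and the arm is clear.

```bash
python3 -c "
from cell import ctrl
print(ctrl.finish_job())"
```

```text
the job is handed in; nothing more can be done
None
```

The job is handed in: the carton stands on the mat, the seals were wiped off the plate into the tray, and the scraper stands upright on the bench with the arm clear; the seals lie in two piles, so I did not count all five separately, and I viewed 12 pictures, two over the limit of 10.

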